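Make up a wash kit and a stain kit at the laundry counter

ROBOT

A 7-joint arm with a two-finger parallel gripper is mounted at the origin on the work surface. World frame = base frame: x ahead of the robot, y to its left, z up, the work surface at z = 0. Lengths are in m, angles in rad, forces in N, time in s.
With the tool pointing down it reaches from about 0.375 to 0.925 m from the base axis. Payload 3.1 kg.
Tool frame: the origin (TCP) lies at the centre of the arm's flange, where the gripper is bolted on; the fingertips stand 173 mm ahead of it and the grasp point (between the pads) lies 155 mm ahead of it; z points along the fingers, y is the line along which they close (so a half turn about z gives the same grasp; the last joint's range is limited). The gripper opens to 85 mm and grips with 20 to 120 N. Pads are 22 mm wide; open, the fingers measure 114 mm over their backs; the gripper's body (76 mm by 85 mm) begins 54 mm behind the grasp point. The pads swing forward as they close: fully open they stand 13 mm farther back than shut.
Start: joints at [-1.322, 0.383, 0.044, 1.598, -0.018, 1.161, -0.05], TCP at [0.221, 0.611, 0.405] pointing down, gripper open.
Joint ranges: [-2.61, 2.61], [-0.41, 2.15], [-1.48, 1.57], [0, 2.5], [-1.57, 4.71], [0.05, 1.97], [-2.85, 2.85]. Speed limits (rad/s): [2.79, 2.79, 3.14, 3.14, 3.14, 3.14, 3.14].

INTERFACE

Orientations are given as a 3x3 rotation matrix whose columns are the frame's x, y, z axes.
In Python, from rig import robot gives the robot as it stands.
- The arm moves only by the shell command python3 -m pendant 'ROWS'. ROWS is a JSON object whose one key "moves" holds a list of rows, each a list of 5 numbers: the shift along the world's x, y, z in cm, then the turn about the world's z in rad, then the finger opening in cm, from 0 to 8.54. In form: {"moves": [[tx, ty, tz, turn, jaw], ...]}. A call has exactly 5 rows; each row is the pose to reach, as a shift and turn from the pose commanded when the call began; what a row does not reach only later rows make up. A row lasts 1/12 s, in which the tool goes at most 41.7 mm and 7.16 degrees, less where a joint would pass 70% of its speed; a pose out of reach is approached as far as the arm can. A call with a gripper value outside its range is refused whole. The fingers move at their own pace and stop on an object; the grip force is fixed at half the most. Time passes only in rows, so rows that repeat a pose let the fingers close, or fill a call up. It gives the time, the measured TCP pose, the force, the opening and the grip force at its end, in the units of the state.
- robot.observe(): the state, without advancing time (a new reading comes with each control period).
- robot.capture(name): name is "scene" or "top"; returns (picture, depth): 400x640x3 uint8, red, green, blue; 400x640 float32, m along the optical axis (not along the pixel's ray), 0 where there is no reading.
- robot.calibration(name): a dict with "fx", "fy", "cx", "cy" (pixels), "extrinsics" (4x4, takes a point from camera to world coordinates). Camera axes: x right, y down, z forward; pixel columns grow to the right and rows downward; lengths in m; the calibration is good to about 2 mm. A picture is of the moment at which its call begins. calibration takes no time and is no camera call.
- robot.hand_in(): hands the job in; it is judged then, once.
The state is a dict: "time_s": time; "joint_pos": joint angles; "joint_vel": joint speeds; "tau": joint torques, N m; "tcp_pos": TCP position; "orientation": TCP orientation; "force": force on the tool from outside, world axes, zero at the start; "wrist_torque": the same for the moment, N m; "width": finger opening in m; "grip_force": force on a finger pad.
Only numpy, scipy, OpenCV 4.12 (cv2) and the standard library are available. Lean on these libraries where they do the work, as an engineer would, in place of code of your own. Each camera call takes 0.05 s, during which the arm holds its last target. There are 200 camera calls.

TASK

Make up two laundry kits: the teal detergent bottle, the pink softener bottle and the green measuring cup go in the blue tray, the red stain-remover tin and the wooden scrubbing brush in the yellow tray. Stand each thing upright (cup mouth up, brush on its bristles) flat on the floor of a compartment of its own, and let go. Leave the white bleach bottle, the token dish and the mug standing where they are.

Things in the scene. Friction and masses are not known exactly. Their poses are not given: they have to be found in the camera images.
- blue_tray: Blue plastic kit tray, fixed to the counter, 100 (x) by 270 (y) by 20 mm high, origin at the centre of its underside, z up. Floor 5 mm thick, rim and dividers 4 mm thick and 20 mm high. Two dividers across it make three equal compartments in a row along its y, each 92 by 85 mm inside, centred at x = 0 and y = -0.089, 0 and +0.089 m in the tray's frame.
- yellow_tray: Yellow plastic kit tray, fixed to the counter, 100 (x) by 270 (y) by 20 mm high, origin at the centre of its underside, z up. Floor 5 mm thick, rim and dividers 4 mm thick and 20 mm high. Two dividers across it make three equal compartments in a row along its y, each 92 by 85 mm inside, centred at x = 0 and y = -0.089, 0 and +0.089 m in the tray's frame.
- detergent: Teal-green round detergent bottle, paper band, white cap; loose, upright. Body 52 mm diameter, straight up to 72 mm, shoulder, cap 32 mm diameter, 100 mm high in all. About 0.2 kg. Origin: centre of its underside, z up. 
- softener: Pink round softener bottle with wide white cap; loose, upright. Body 58 mm diameter, straight up to 62 mm, cap 44 mm diameter from 70 mm, 88 mm high in all. About 0.2 kg. Origin: centre of its underside, z up. 
- cup: Bright green open measuring cup, standing mouth up, loose; 52 mm diameter at the foot, 56 mm at the rim, 55 mm high, wall 3 mm. About 0.04 kg. Origin: centre of its underside, z up. 
- tin: Red square stain-remover tin with steel lid, loose, upright; 52 by 52 mm (sides along its x and y), 60 mm high (red up to 54 mm, steel lid 40 mm square above). About 0.18 kg. Origin: centre of its underside, z up. 
- brush: Round pale-wood scrubbing brush standing on its stiff pale bristles, loose; head 62 mm diameter, 34 mm high, with an upright round wooden knob on top, 30 mm diameter from 44 to 68 mm height, thinner neck below it. About 0.12 kg. Origin: centre of its underside, z up. 
- bleach: White round bleach bottle, paper band, black cap, same shape as the teal-green bottle (52 mm diameter, 100 mm high); loose, stands among the stock. Not wanted in any kit. Origin: centre of its underside, z up. 
- dish: Small round steel dish holding brass tokens, 90 mm diameter, 28 mm high, loose; stays where it is. Origin: centre of its underside, z up. 
- mug: White ceramic mug, 76 mm diameter, 85 mm high, handle at its +y; loose, stays where it is. Origin: centre of its underside, z up. 
There are look-alikes about, which are no part of the job. Of the things that look like the brush, take the one that is nearest to the robot's base at the start.

How it is judged:
By the outcome, as a careful person would: the job done as asked, in the order asked, and still so for the second after the job is handed in, with the robot touching nothing.
It also fails if it takes over 125 s, if anything falls off the work surface, if the arm or the gripper's body presses on something with over 40 N, if the wrist force passes 120 N, or if a joint passes its speed limit or range.

## Working session

There is one attempt and no reset: what is moved stays moved. The work goes in short steps, Python scripts to look and compute and a shell command to move; the robot and the scene stay as the last step left them, time stands still between calls to the robot, and variables do not carry over. Pictures are saved under pics/ and viewed, at most 14 in all, crops included, and the job is handed in when it is done.

```bash
ls; mkdir -p pics
python3 - <<'E'
from rig import robot
import cv2,numpy as np
for n in("scene","top"):
    p,d=robot.capture(n); np.savez(f"{n}0.npz",p=p,d=d); cv2.imwrite(f"pics/{n}0.png",p[...,::-1])
    c=robot.calibration(n); print(n,c["fx"],c["fy"],c["cx"],c["cy"]); print(np.round(c["extrinsics"],3))
s=robot.observe(); print(s["time_s"],s["tcp_pos"],np.round(s["orientation"],3),s["width"])
E
```

```text
pics
scene 382.6592096836401 382.6592096836401 315.71205357544636 198.254567527032
[[-0.756  0.555 -0.347  0.965]
 [ 0.654  0.639 -0.404  0.378]
 [-0.002 -0.533 -0.846  0.876]
 [ 0.     0.     0.     1.   ]]
top 398.4682086622445 398.4682086622445 314.83928725233267 195.20563448413242
[[ 0.028 -0.989  0.143  0.46 ]
 [-1.    -0.028  0.002  0.012]
 [ 0.002 -0.143 -0.99   1.105]
 [ 0.     0.     0.     1.   ]]
0.1 [0.22073702 0.61090504 0.40339373] [[-0.941  0.34  -0.001]
 [ 0.34   0.941 -0.002]
 [-0.    -0.002 -1.   ]] 0.08554253217214182
```

View pics/scene0.png

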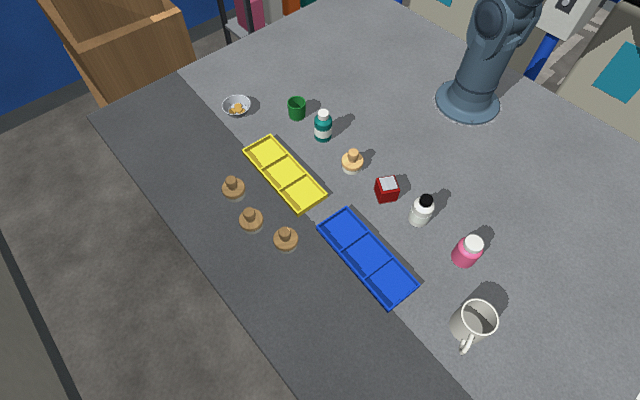

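View pics/top0.png

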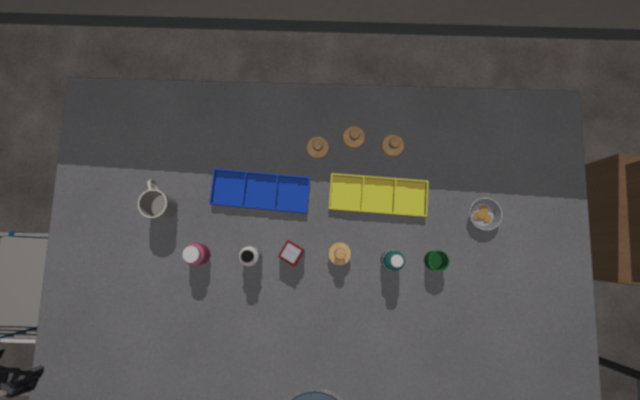

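The scene shows the blue tray at top-view (260,191) and the yellow one at (378,195). The stock row from left to right is pink (196,254), bleach (249,256), tin (291,252), nearest (pale) brush (340,254), teal (394,261) and cup (436,261). The brush look-alikes are beyond the trays.

```bash
cat > h.py <<'E'
from rig import robot
import numpy as np, cv2
from scipy import ndimage
def cloud(n,d):
    c=robot.calibration(n); v,u=np.indices(d.shape); E=np.array(c["extrinsics"])
    P=np.stack([(u-c["cx"])/c["fx"]*d,(v-c["cy"])/c["fy"]*d,d],-1)@E[:3,:3].T+E[:3,3]
    P[d<=0]=np.nan; return P
def clusters(P,lo=.03):
    m=(P[...,2]>lo)&(P[...,2]<.13)&(P[...,0]>.3)&(P[...,0]<.95)&(abs(P[...,1])<.62)
    lab,k=ndimage.label(m); out=[]
    for i in range(1,k+1):
        q=lab==i
        if q.sum()>25: out.append(q)
    return out
def report(n,p,d):
    P=cloud(n,d)
    for q in clusters(P):
        X=P[q]; h=np.percentile(X[:,2],97); t=X[X[:,2]>h-.006]
        (cx,cy),sz,a=cv2.minAreaRect(t[:,:2].astype(np.float32)*1000)
        print(n,"h%.3f"%h,"rect c(%.0f,%.0f) sz(%.0f,%.0f) a%.0f"%(cx,cy,*sz,a),"mean",np.round(t[:,:2].mean(0)*1000),"n",len(t),"rgb",np.median(p[q],0).astype(int))
    hsv=cv2.cvtColor(p,cv2.COLOR_RGB2HSV)
    for c,lo,hi in(("blue",105,125),("yellow",24,34)):
        m=(hsv[...,0]>=lo)&(hsv[...,0]<=hi)&(hsv[...,1]>150)&(hsv[...,2]>60)&(P[...,2]<.03)&(P[...,2]>-.01)&(P[...,0]>.4)&(P[...,0]<.9)&(abs(P[...,1])<.5)
        X=P[m]; t=X[X[:,2]>.014]
        (cx,cy),sz,a=cv2.minAreaRect(t[:,:2].astype(np.float32)*1000)
        print(n,c,"c(%.0f,%.0f) sz(%.0f,%.0f) a%.1f"%(cx,cy,*sz,a),"floor z",np.median(X[X[:,2]<.012,2]),"rim",np.percentile(X[:,2],97))
E
python3 - <<'E'
from h import *
for n in("scene","top"):
    f=np.load(f"{n}0.npz"); report(n,f["p"],f["d"])
E
```

```text
scene h0.057 rect c(450,-313) sz(56,51) a50 mean [ 451. -311.] n 71 rgb [ 39 104  55]
scene h0.101 rect c(447,-192) sz(32,28) a49 mean [ 448. -192.] n 84 rgb [102 146 141]
scene h0.070 rect c(460,-53) sz(27,27) a14 mean [461. -53.] n 75 rgb [228 193 137]
scene h0.063 rect c(459,73) sz(44,48) a58 mean [459.  75.] n 214 rgb [162  60  59]
scene h0.069 rect c(764,-195) sz(28,26) a54 mean [ 764. -194.] n 86 rgb [161 134  95]
scene h0.102 rect c(448,182) sz(30,29) a34 mean [449. 182.] n 125 rgb [175 178 173]
scene h0.070 rect c(783,-86) sz(27,27) a48 mean [784. -86.] n 102 rgb [162 135  96]
scene h0.070 rect c(750,14) sz(27,26) a51 mean [751.  14.] n 101 rgb [163 136  96]
scene h0.091 rect c(448,326) sz(42,42) a8 mean [450. 326.] n 260 rgb [221 140 172]
scene h0.087 rect c(575,435) sz(75,75) a16 mean [575. 436.] n 280 rgb [174 173 166]
scene blue c(627,168) sz(270,102) a86.2 floor z 0.005537258226252839 rim 0.021551725204504945
scene yellow c(624,-159) sz(272,102) a87.2 floor z 0.005521529147287041 rim 0.021639868802940852
top h0.069 rect c(781,-87) sz(25,28) a46 mean [781. -88.] n 83 rgb 
[... 227 characters left out ...]
5. 435.] n 166 rgb [86 83 80]
top h0.063 rect c(455,72) sz(48,42) a64 mean [457.  73.] n 219 rgb [135 126 129]
top h0.090 rect c(448,325) sz(40,41) a1 mean [447. 325.] n 214 rgb [152 125 129]
top h0.069 rect c(459,-54) sz(27,26) a47 mean [459. -54.] n 95 rgb [165 138 101]
top h0.102 rect c(447,182) sz(30,30) a2 mean [447. 181.] n 128 rgb [109 106 104]
top h0.057 rect c(448,-312) sz(54,54) a18 mean [ 449. -313.] n 77 rgb [35 72 44]
top h0.101 rect c(446,-194) sz(29,31) a20 mean [ 446. -193.] n 124 rgb [72 97 94]
top blue c(626,167) sz(267,100) a86.2 floor z 0.00440604069688022 rim 0.02087824991685383
top yellow c(633,-165) sz(257,84) a84.3 floor z 0.0043840709729626726 rim 0.01810667509847549
```

```bash
python3 - <<'E'
from h import *
for n in("scene","top"):
    f=np.load(f"{n}0.npz");p,d=f["p"],f["d"];P=cloud(n,d);hsv=cv2.cvtColor(p,cv2.COLOR_RGB2HSV)
    for c,lo,hi in(("blue",105,125),("yellow",20,36)):
        m=(hsv[...,0]>=lo)&(hsv[...,0]<=hi)&(hsv[...,1]>120)&(hsv[...,2]>40)&(P[...,0]>.5)&(P[...,0]<.72)&(P[...,1]>-.33)&(P[...,1]<.4)&(P[...,2]>.003)
        m=cv2.morphologyEx(m.astype(np.uint8),cv2.MORPH_OPEN,np.ones((2,2)))>0
        X=P[m][:,:2]*1000;(cx,cy),sz,a=cv2.minAreaRect(X.astype(np.float32))
        print(n,c,round(cx),round(cy),np.round(sz),round(a,1),"med",np.median(X,0).round(),len(X))
    q=min(clusters(P),key=lambda q:np.hypot(*(np.nanmean(P[q][:,:2],0)-[.458,.073])))
    X=P[q];t=X[X[:,2]>.045];print("tin",cv2.minAreaRect((t[:,:2]*1000).astype(np.float32)))
    t=X[(X[:,2]>.058)];print("lid",cv2.minAreaRect((t[:,:2]*1000).astype(np.float32)))
E
python3 -m pendant '{"moves": [[22,-10,0,-0.6,8.5],[22,-10,0,-0.6,8.5],[22,-10,0,-0.6,8.5],[22,-10,0,-0.6,8.5],[22,-10,0,-0.6,8.5]]}'
```

```text
scene blue 622 171 [270. 110.] 86.4 med [nan nan] 4327
scene yellow 613 -155 [269. 108.] 83.6 med [nan nan] 2933
tin ((458.5819091796875, 74.99147033691406), (52.203067779541016, 53.1380500793457), 59.90321731567383)
lid ((457.0583801269531, 74.54200744628906), (42.42995071411133, 43.53103256225586), 58.140140533447266)
top blue 621 165 [266.  90.] 83.7 med [nan nan] 2387
top yellow 621 -166 [273.  97.] 87.0 med [nan nan] 2303
tin ((457.0931091308594, 74.24653625488281), (51.885066986083984, 51.738712310791016), 60.366432189941406)
lid ((456.25201416015625, 72.00469970703125), (43.23963928222656, 38.7169189453125), 60.10322570800781)
time_s: 0.52
tcp_pos: [0.4119, 0.5239, 0.4041]
orientation: [[-0.58, 0.815, -0.001], [0.815, 0.58, -0.001], [-0.0, -0.001, -1.0]]
force: [-0.8, 0.4, -0.6]
width: 0.085
grip_force: 0.0
```

```bash
python3 - <<'E'
from h import *
for n in("scene","top"):
    f=np.load(f"{n}0.npz");p,d=f["p"],f["d"];P=cloud(n,d);
    m=(P[...,2]>.012)&(P[...,2]<.026)&(P[...,0]>.53)&(P[...,0]<.72)
    for c,lo,hi in(("blue",0.0,.36),("yellow",-.33,-.005)):
        q=m&(P[...,1]>lo)&(P[...,1]<hi); lab,k=ndimage.label(q,np.ones((3,3))); q=lab==1+np.argmax(np.bincount(lab.ravel())[1:])
        X=P[q][:,:2]*1000;(cx,cy),sz,a=cv2.minAreaRect(X.astype(np.float32))
        print(n,c,round(cx),round(cy),np.round(sz),round(a,1),len(X),X.min(0).round(),X.max(0).round())
E
python3 -m pendant '{"moves": [[2,-20,0,-0.62,8.5],[2,-20,0,-0.62,8.5],[2,-20,0,-0.62,8.5],[2,-20,0,-0.62,8.5],[2,-20,0,-0.62,8.5]]}'
python3 -m pendant '{"moves": [[0,-4,0,0,8.5],[0,-8,0,0,8.5],[0,-12,0,0,8.5],[0,-16,0,0,8.5],[0,-20,0,0,8.5]]}'
python3 -m pendant '{"moves": [[0,-4,0,0,8.5],[0,-8,0,0,8.5],[0,-12,0,0,8.5],[0,-16,0,0,8.5],[0,-20,0,0,8.5]]}'
```

```text
scene blue 627 168 [271. 102.] 86.2 955 [568.  31.] [685. 306.]
scene yellow 624 -159 [273. 102.] 87.2 746 [ 568. -297.] [681. -21.]
top blue 626 168 [271. 101.] 86.3 594 [567.  31.] [683. 305.]
top yellow 623 -160 [271. 101.] 87.0 598 [ 567. -297.] [680. -23.]
time_s: 0.93
tcp_pos: [0.4309, 0.3214, 0.4039]
orientation: [[0.005, 1.0, -0.001], [1.0, -0.005, -0.002], [-0.002, -0.001, -1.0]]
force: [0.3, -1.3, 0.6]
width: 0.0847
grip_force: 0.0
time_s: 1.35
tcp_pos: [0.4299, 0.123, 0.4043]
orientation: [[-0.004, 1.0, -0.001], [1.0, 0.004, 0.0], [0.0, -0.001, -1.0]]
force: [-0.2, -0.3, 0.1]
width: 0.0852
grip_force: 0.0
time_s: 1.77
tcp_pos: [0.4297, -0.0769, 0.4044]
orientation: [[-0.004, 1.0, -0.0], [1.0, 0.004, 0.001], [0.001, -0.0, -1.0]]
force: [1.7, 0.6, -0.9]
width: 0.085
grip_force: 0.0
```

```bash
python3 -m pendant '{"moves": [[1.7,-4,0,0,8.5],[1.7,-8,0,0,8.5],[1.7,-11.5,0,0,8.5],[1.7,-11.5,0,0,8.5],[1.7,-11.5,0,0,8.5]]}'
python3 -m pendant '{"moves": [[0,0,-2,0,8.5],[0,0,-4,0,8.5],[0,0,-6,0,8.5],[0,0,-6,0,8.5],[0,0,-6,0,8.5]]}'
```

```text
time_s: 2.18
tcp_pos: [0.4467, -0.1924, 0.4045]
orientation: [[0.002, 1.0, -0.001], [1.0, -0.002, -0.001], [-0.001, -0.001, -1.0]]
force: [0.7, 0.9, -0.6]
width: 0.0848
grip_force: 0.0
time_s: 2.6
tcp_pos: [0.4471, -0.1881, 0.3435]
orientation: [[-0.006, 1.0, -0.004], [1.0, 0.006, 0.001], [0.001, -0.004, -1.0]]
force: [0.3, -0.4, -0.4]
width: 0.0851
grip_force: 0.0
```

```bash
python3 -m pendant '{"moves": [[0,0,0,0,8.5],[0,0,0,0,8.5],[0,0,0,0,8.5],[0,0,0,0,8.5],[0,0,0,0,8.5]]}'
python3 -m pendant '{"moves": [[0,0,0,0,8.5],[0,0,0,0,8.5],[0,0,0,0,8.5],[0,0,0,0,8.5],[0,0,0,0,8.5]]}' | head -2
```

```text
time_s: 3.02
tcp_pos: [0.4478, -0.19, 0.3454]
orientation: [[-0.004, 1.0, 0.002], [1.0, 0.004, 0.0], [0.0, 0.002, -1.0]]
force: [0.1, 0.3, -0.9]
width: 0.0852
grip_force: 0.0
time_s: 3.43
tcp_pos: [0.4475, -0.1899, 0.3446]
```

```bash
python3 -m pendant '{"moves": [[0,-0.3,-3,0,8.5],[0,-0.3,-6,0,8.5],[0,-0.3,-9,0,8.5],[0,-0.3,-11.5,0,8.5],[0,-0.3,-13.5,0,8.5]]}'
python3 -m pendant '{"moves": [[0,0,0,0,8.5],[0,0,0,0,4],[0,0,0,0,4],[0,0,0,0,4],[0,0,0,0,4]]}' 
python3 -m pendant '{"moves": [[0,0,0,0,4],[0,0,0,0,4],[0,0,0,0,4],[0,0,0,0,4],[0,0,0,0,4]]}'
```

```text
time_s: 3.85
tcp_pos: [0.4469, -0.1925, 0.2075]
orientation: [[-0.004, 1.0, -0.003], [1.0, 0.004, 0.0], [0.0, -0.003, -1.0]]
force: [0.3, 0.1, -0.2]
width: 0.0848
grip_force: 0.0
time_s: 4.27
tcp_pos: [0.4484, -0.1936, 0.2115]
orientation: [[-0.004, 1.0, 0.003], [1.0, 0.004, -0.0], [-0.0, 0.003, -1.0]]
force: [-1.6, -0.4, 4.6]
width: 0.0504
grip_force: 62.8
time_s: 4.68
tcp_pos: [0.4483, -0.1936, 0.2115]
orientation: [[-0.004, 1.0, 0.003], [1.0, 0.004, -0.0], [-0.0, 0.003, -1.0]]
force: [-1.9, 0.8, 7.1]
width: 0.0503
grip_force: 63.0
```

```bash
python3 -m pendant '{"moves": [[0,0,2,0,4],[0,0,5,0,4],[0,0,8,0,4],[0,0,11,0,4],[0,0,13,0,4]]}'
python3 -m pendant '{"moves": [[2,3.2,0,0,4],[4,6.4,0,0,4],[6,9.6,0,0,4],[8,12.8,0,0,4],[10,16,0,0,4]]}' 
python3 -m pendant '{"moves": [[2,3,0,0,4],[4,6,0,0,4],[6,9,0,0,4],[7.2,11.2,0,0,4],[7.2,11.2,0,0,4]]}'
python3 -m pendant '{"moves": [[0,0,0,0,4],[0,0,0,0,4],[0,0,0,0,4],[0,0,0,0,4],[0,0,0,0,4]]}'
```

```text
time_s: 5.1
tcp_pos: [0.448, -0.1935, 0.3425]
orientation: [[-0.003, 1.0, 0.004], [1.0, 0.003, 0.0], [0.0, 0.004, -1.0]]
force: [0.3, -0.4, -1.5]
width: 0.0505
grip_force: 63.1
time_s: 5.52
tcp_pos: [0.5481, -0.0311, 0.3404]
orientation: [[-0.004, 1.0, 0.002], [1.0, 0.004, 0.002], [0.002, 0.002, -1.0]]
force: [-0.7, 0.1, -1.0]
width: 0.0505
grip_force: 63.2
time_s: 5.93
tcp_pos: [0.6216, 0.0885, 0.3397]
orientation: [[-0.016, 1.0, 0.003], [1.0, 0.016, 0.005], [0.005, 0.003, -1.0]]
force: [-0.1, 1.7, -1.9]
width: 0.0504
grip_force: 63.2
time_s: 6.35
tcp_pos: [0.6191, 0.0774, 0.3399]
orientation: [[-0.001, 1.0, 0.0], [1.0, 0.001, 0.0], [0.0, 0.0, -1.0]]
force: [1.0, 0.2, -1.1]
width: 0.0501
grip_force: 63.1
```

```bash
cat > look.py <<'E'
import sys
from h import *
for n in("scene","top"):
    p,d=robot.capture(n); 
    if len(sys.argv)>1: cv2.imwrite(f"pics/{n}{sys.argv[1]}.png",p[...,::-1]); np.savez(f"{n}{sys.argv[1]}.npz",p=p,d=d)
    if len(sys.argv)>2: report(n,p,d)
E
python3 look.py 1
```

```text
(no output)
```

View pics/scene1.png

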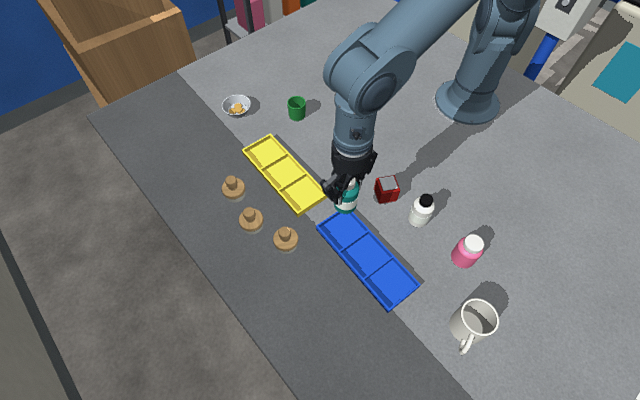

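The teal bottle is held upright at about (346,197), above the near end of the blue tray.

```bash
python3 -m pendant '{"moves": [[0.15,0.2,-3,0,4],[0.15,0.2,-6,0,4],[0.15,0.2,-9,0,4],[0.15,0.2,-11,0,4],[0.15,0.2,-11.6,0,4]]}'
python3 -m pendant '{"moves": [[0,0,-0.2,0,4],[0,0,-0.4,0,4],[0,0,-0.6,0,4],[0,0,-0.6,0,4],[0,0,-0.6,0,4]]}'
```

```text
time_s: 6.87
tcp_pos: [0.6188, 0.0811, 0.2196]
orientation: [[-0.004, 1.0, -0.008], [1.0, 0.004, -0.001], [-0.001, -0.008, -1.0]]
force: [-0.4, -0.4, -1.8]
width: 0.0501
grip_force: 63.1
time_s: 7.28
tcp_pos: [0.6218, 0.0811, 0.2191]
orientation: [[-0.004, 1.0, 0.002], [1.0, 0.004, 0.001], [0.001, 0.002, -1.0]]
force: [0.9, -0.7, -2.1]
width: 0.0502
grip_force: 63.1
```

```bash
python3 -m pendant '{"moves": [[0,0,-0.1,0,4],[0,0,-0.2,0,4],[0,0,-0.2,0,4],[0,0,-0.2,0,4],[0,0,-0.2,0,4]]}'
python3 -m pendant '{"moves": [[0,0,0,0,5.5],[0,0,0,0,6.5],[0,0,0,0,7.5],[0,0,0,0,7.5],[0,0,0,0,7.5]]}'
python3 -m pendant '{"moves": [[0,0,2,0,8],[0,0,5,0,8],[0,0,9,0,8],[0,0,13,0,8],[0,0,13,0,8]]}'
```

```text
time_s: 7.7
tcp_pos: [0.6215, 0.0812, 0.2166]
orientation: [[-0.004, 1.0, 0.001], [1.0, 0.004, 0.001], [0.001, 0.001, -1.0]]
force: [-0.9, 0.3, 4.7]
width: 0.0502
grip_force: 63.6
time_s: 8.12
tcp_pos: [0.621, 0.0811, 0.2154]
orientation: [[-0.004, 1.0, -0.0], [1.0, 0.004, -0.0], [-0.0, -0.0, -1.0]]
force: [0.2, -0.1, 0.3]
width: 0.0747
grip_force: 0.0
time_s: 8.53
tcp_pos: [0.6247, 0.08, 0.3546]
orientation: [[-0.003, 1.0, 0.015], [1.0, 0.003, 0.003], [0.003, 0.015, -1.0]]
force: [1.8, 0.4, 1.5]
width: 0.0801
grip_force: 0.0
```

```bash
python3 -m pendant '{"moves": [[-2.3,3.2,0,0,8.5],[-4.6,6.4,0,0,8.5],[-6.9,9.6,0,0,8.5],[-9.2,12.8,0,0,8.5],[-11.5,16,0,0,8.5]]}' |head -2
python3 -m pendant '{"moves": [[-2.3,3.2,0,0,8.5],[-4.6,6.4,0,0,8.5],[-5.8,8.5,0,0,8.5],[-5.8,8.5,0,0,8.5],[-5.8,8.5,0,0,8.5]]}' |head -2
python3 -m pendant '{"moves": [[0,0,0,0,8.5],[0,0,0,0,8.5],[0,0,0,0,8.5],[0,0,0,0,8.5],[0,0,0,0,8.5]]}'
```

```text
time_s: 8.95
tcp_pos: [0.5048, 0.2421, 0.3455]
time_s: 9.37
tcp_pos: [0.4466, 0.3283, 0.3454]
time_s: 9.78
tcp_pos: [0.4488, 0.3251, 0.3457]
orientation: [[-0.002, 1.0, 0.0], [1.0, 0.002, -0.0], [-0.0, 0.0, -1.0]]
force: [0.6, 0.1, -0.5]
width: 0.0847
grip_force: 0.0
```

```bash
python3 -m pendant '{"moves": [[0,0,-3,0,8.5],[0,0,-6,0,8.5],[0,0,-9,0,8.5],[0,0,-12,0,8.5],[0,0,-14.2,0,8.5]]}' |head -2
python3 -m pendant '{"moves": [[0,0,0,0,8.5],[0,0,0,0,4],[0,0,0,0,4],[0,0,0,0,4],[0,0,0,0,4]]}' |head -2
python3 -m pendant '{"moves": [[0,0,0,0,4],[0,0,0,0,4],[0,0,0,0,4],[0,0,0,0,4],[0,0,0,0,4]]}'
```

```text
time_s: 10.2
tcp_pos: [0.4476, 0.3254, 0.2013]
time_s: 10.62
tcp_pos: [0.4493, 0.3268, 0.2059]
time_s: 11.03
tcp_pos: [0.4494, 0.3268, 0.2059]
orientation: [[-0.004, 1.0, 0.003], [1.0, 0.004, 0.003], [0.003, 0.003, -1.0]]
force: [-0.7, -0.2, 6.8]
width: 0.056
grip_force: 64.6
```

```bash
python3 -m pendant '{"moves": [[0,0,2,0,4],[0,0,5,0,4],[0,0,8,0,4],[0,0,11,0,4],[0,0,13,0,4]]}' |tail -2
python3 -m pendant '{"moves": [[3.8,-1.5,0,0,4],[7.6,-3,0,0,4],[11.4,-4.5,0,0,4],[15,-6,0,0,4],[18.3,-7,0,0,4]]}' |head -2
python3 -m pendant '{"moves": [[0,0,0,0,4],[0,0,0,0,4],[0,0,0,0,4],[0,0,0,0,4],[0,0,0,0,4]]}'
```

```text
width: 0.0561
grip_force: 64.7
time_s: 11.87
tcp_pos: [0.6327, 0.2538, 0.3338]
time_s: 12.28
tcp_pos: [0.6295, 0.2579, 0.3333]
orientation: [[-0.007, 1.0, -0.002], [1.0, 0.007, 0.001], [0.001, -0.002, -1.0]]
force: [-0.4, -0.0, -1.7]
width: 0.0562
grip_force: 64.9
```

```bash
python3 -m pendant '{"moves": [[0.2,0,-3,0,4],[0.2,0,-6,0,4],[0.2,0,-9,0,4],[0.2,0,-11,0,4],[0.2,0,-11.8,0,4]]}' |head -2
python3 -m pendant '{"moves": [[0,0,-0.2,0,4],[0,0,-0.4,0,4],[0,0,-0.4,0,4],[0,0,-0.4,0,4],[0,0,-0.4,0,4]]}'
```

```text
time_s: 12.7
tcp_pos: [0.6298, 0.2574, 0.2115]
time_s: 13.12
tcp_pos: [0.6338, 0.2563, 0.2133]
orientation: [[-0.004, 1.0, 0.003], [1.0, 0.004, 0.001], [0.001, 0.003, -1.0]]
force: [0.2, 0.6, -1.3]
width: 0.0561
grip_force: 64.9
```

```bash
python3 -m pendant '{"moves": [[0,0,-0.1,0,4],[0,0,-0.2,0,4],[0,0,-0.2,0,4],[0,0,-0.2,0,4],[0,0,-0.2,0,4]]}' |head -4
python3 -m pendant '{"moves": [[0,0,0,0,6],[0,0,0,0,7],[0,0,0,0,8],[0,0,0,0,8],[0,0,0,0,8]]}' |tail -2
python3 -m pendant '{"moves": [[0,0,2,0,8],[0,0,5,0,8],[0,0,9,0,8],[0,0,13,0,8],[0,0,15,0,8]]}' 
python3 -m pendant '{"moves": [[-3,0,0,0,8.5],[-6,0,0,0,8.5],[-9,-2,0,0,8.5],[-10,-5,0,0,8.5],[-10,-9,0,0,8.5]]}' 
python3 look.py 2 r | grep -E "top h|scene h"
```

```text
time_s: 13.53
tcp_pos: [0.6336, 0.2562, 0.211]
orientation: [[-0.004, 1.0, 0.001], [1.0, 0.004, 0.001], [0.001, 0.001, -1.0]]
force: [-1.6, -0.7, 5.3]
width: 0.0803
grip_force: 0.0
time_s: 14.37
tcp_pos: [0.6346, 0.2559, 0.3652]
orientation: [[-0.004, 1.0, 0.007], [1.0, 0.004, 0.003], [0.003, 0.007, -1.0]]
force: [0.7, -0.1, 0.9]
width: 0.08
grip_force: 0.0
time_s: 14.78
tcp_pos: [0.5299, 0.1697, 0.3587]
orientation: [[-0.014, 1.0, -0.004], [1.0, 0.014, 0.003], [0.003, -0.003, -1.0]]
force: [1.9, -0.3, 0.6]
width: 0.0851
grip_force: 0.0
scene h0.056 rect c(450,-313) sz(59,52) a50 mean [ 450. -311.] n 76 rgb [ 41 107  57]
scene h0.069 rect c(461,-53) sz(28,25) a2 mean [462. -53.] n 79 rgb [232 199 141]
scene h0.070 rect c(763,-196) sz(26,26) a12 mean [ 764. -195.] n 79 rgb [166 138  98]
scene h0.062 rect c(469,63) sz(54,28) a27 mean [465.  66.] n 102 rgb [168  61  61]
scene h0.102 rect c(449,182) sz(29,29) a56 mean [449. 182.] n 117 rgb [181 184 178]
scene h0.107 rect c(623,81) sz(31,28) a46 mean [624.  82.] n 128 rgb [113 157 152]
scene h0.070 rect c(783,-86) sz(27,27) a27 mean [784.
[... 384 characters left out ...]
-196) sz(26,25) a1 mean [ 761. -196.] n 79 rgb [124 101  75]
top h0.070 rect c(749,12) sz(27,27) a46 mean [749.  12.] n 87 rgb [124 101  75]
top h0.095 rect c(652,256) sz(5,20) a15 mean [651. 256.] n 15 rgb [147 137 144]
top h0.086 rect c(574,434) sz(75,75) a18 mean [574. 436.] n 160 rgb [90 87 83]
top h0.106 rect c(622,81) sz(29,29) a47 mean [622.  81.] n 113 rgb [ 65  90 100]
top h0.062 rect c(458,72) sz(42,42) a61 mean [457.  74.] n 224 rgb [138 128 131]
top h0.069 rect c(459,-54) sz(27,27) a65 mean [459. -55.] n 96 rgb [169 141 103]
top h0.101 rect c(445,176) sz(25,20) a3 mean [445. 178.] n 85 rgb [94 92 90]
top h0.057 rect c(448,-313) sz(54,54) a19 mean [ 449. -313.] n 77 rgb [35 73 44]
```

```bash
python3 -m pendant '{"moves": [[0,-4,0,0,8.5],[0,-8,0,0,8.5],[0,-12,0,0,8.5],[0,-16,0,0,8.5],[0,-20,0,0,8.5]]}' |head -2
python3 -m pendant '{"moves": [[-1,-4,0,0,8.5],[-2,-8,0,0,8.5],[-3,-12,0,0,8.5],[-4,-16,0,0,8.5],[-5,-20,0,0,8.5]]}' |head -2
python3 -m pendant '{"moves": [[-1.7,-3.5,0,0,8.5],[-3.5,-7.9,0,0,8.5],[-3.5,-7.9,0,0,8.5],[-3.5,-7.9,0,0,8.5],[-3.5,-7.9,0,0,8.5]]}' |head -2
python3 -m pendant '{"moves": [[0,0,0,0,8.5],[0,0,0,0,8.5],[0,0,0,0,8.5],[0,0,0,0,8.5],[0,0,0,0,8.5]]}' |head -4
```

```text
time_s: 15.3
tcp_pos: [0.5328, -0.0359, 0.3599]
time_s: 15.72
tcp_pos: [0.4822, -0.236, 0.3599]
time_s: 16.13
tcp_pos: [0.4478, -0.3133, 0.3596]
time_s: 16.55
tcp_pos: [0.4487, -0.3119, 0.3596]
orientation: [[-0.006, 1.0, 0.0], [1.0, 0.006, 0.0], [0.0, 0.0, -1.0]]
force: [-0.2, 0.1, 0.6]
```

```bash
python3 -m pendant '{"moves": [[0,0,-4,0,8.5],[0,0,-8,0,8.5],[0,0,-11,0,8.5],[0,0,-14,0,8.5],[0,0,-16.4,0,8.5]]}' |head -2
python3 -m pendant '{"moves": [[0,0,0,0,8.5],[0,0,0,0,4.5],[0,0,0,0,4.5],[0,0,0,0,4.5],[0,0,0,0,4.5]]}' |head -2
python3 -m pendant '{"moves": [[0,0,0,0,4.5],[0,0,0,0,4.5],[0,0,0,0,4.5],[0,0,0,0,4.5],[0,0,0,0,4.5]]}'
```

```text
time_s: 16.97
tcp_pos: [0.4478, -0.3119, 0.1932]
time_s: 17.38
tcp_pos: [0.4489, -0.3138, 0.198]
time_s: 17.8
tcp_pos: [0.4489, -0.3139, 0.198]
orientation: [[-0.004, 1.0, 0.004], [1.0, 0.004, -0.001], [-0.001, 0.004, -1.0]]
force: [-1.5, 0.9, 6.5]
width: 0.0531
grip_force: 63.5
```

```bash
python3 -m pendant '{"moves": [[0,0,2,0,4.5],[0,0,5,0,4.5],[0,0,9,0,4.5],[0,0,13,0,4.5],[0,0,16,0,4.5]]}' |tail -2
python3 -m pendant '{"moves": [[1.4,3.8,0,0,4.5],[2.8,7.6,0,0,4.5],[4.2,11.4,0,0,4.5],[5.6,15.2,0,0,4.5],[7,19,0,0,4.5]]}' |head -2
python3 -m pendant '{"moves": [[1.4,3.8,0,0,4.5],[2.8,7.6,0,0,4.5],[4.2,11.4,0,0,4.5],[5.6,15.2,0,0,4.5],[7,19,0,0,4.5]]}' |head -2
python3 -m pendant '{"moves": [[1.4,3.8,0,0,4.5],[2.8,7.6,0,0,4.5],[3.8,10.2,0,0,4.5],[3.8,10.2,0,0,4.5],[3.8,10.2,0,0,4.5]]}' |head -2
python3 -m pendant '{"moves": [[0,0,0,0,4.5],[0,0,0,0,4.5],[0,0,0,0,4.5],[0,0,0,0,4.5],[0,0,0,0,4.5]]}'
```

```text
width: 0.0538
grip_force: 63.3
time_s: 18.63
tcp_pos: [0.5183, -0.1212, 0.3567]
time_s: 19.05
tcp_pos: [0.5883, 0.0691, 0.3566]
time_s: 19.47
tcp_pos: [0.626, 0.1728, 0.3558]
time_s: 19.88
tcp_pos: [0.626, 0.1678, 0.3559]
orientation: [[-0.002, 1.0, 0.0], [1.0, 0.002, 0.0], [0.0, 0.0, -1.0]]
force: [-0.2, 0.4, -0.6]
width: 0.0536
grip_force: 63.3
```

```bash
python3 -m pendant '{"moves": [[0.1,0,-3.5,0,4.5],[0.1,0,-7,0,4.5],[0.1,0,-10.5,0,4.5],[0.1,0,-13.5,0,4.5],[0.1,0,-14.8,0,4.5]]}' |head -2
python3 -m pendant '{"moves": [[0,0,-0.2,0,4.5],[0,0,-0.4,0,4.5],[0,0,-0.4,0,4.5],[0,0,-0.4,0,4.5],[0,0,-0.4,0,4.5]]}'
python3 -m pendant '{"moves": [[0,0,-0.1,0,4.5],[0,0,-0.2,0,4.5],[0,0,-0.2,0,4.5],[0,0,-0.2,0,4.5],[0,0,-0.2,0,4.5]]}'
```

```text
time_s: 20.3
tcp_pos: [0.6246, 0.1687, 0.203]
time_s: 20.72
tcp_pos: [0.6277, 0.1691, 0.2049]
orientation: [[-0.004, 1.0, 0.002], [1.0, 0.004, 0.001], [0.001, 0.002, -1.0]]
force: [-0.5, -0.6, 0.1]
width: 0.0533
grip_force: 62.9
time_s: 21.13
tcp_pos: [0.6275, 0.1692, 0.2025]
orientation: [[-0.004, 1.0, 0.001], [1.0, 0.004, 0.001], [0.001, 0.001, -1.0]]
force: [-0.5, 0.3, 4.5]
width: 0.0538
grip_force: 63.3
```

```bash
python3 -m pendant '{"moves": [[0,0,0,0,6],[0,0,0,0,7],[0,0,0,0,7.5],[0,0,0,0,7.5],[0,0,0,0,7.5]]}' |tail -2
python3 -m pendant '{"moves": [[0,0,2,0,7.5],[0,0,5,0,7.5],[0,0,9,0,7.5],[0,0,13,0,7.5],[0,0,15,0,7.5]]}' |head -2
python3 -m pendant '{"moves": [[-3.5,-2,0,-0.1,8.5],[-7,-4,0,-0.2,8.5],[-10.5,-6,0,-0.3,8.5],[-14,-8,0,-0.4,8.5],[-17,-9.5,0,-0.52,8.5]]}' |head -2
python3 -m pendant '{"moves": [[0,0,0,0,8.5],[0,0,0,0,8.5],[0,0,0,0,8.5],[0,0,0,0,8.5],[0,0,0,0,8.5]]}'
```

```text
width: 0.0748
grip_force: 0.0
time_s: 21.97
tcp_pos: [0.6286, 0.1686, 0.3569]
time_s: 22.38
tcp_pos: [0.455, 0.0721, 0.3504]
time_s: 22.8
tcp_pos: [0.4587, 0.0749, 0.3524]
orientation: [[0.492, 0.871, 0.002], [0.871, -0.492, -0.002], [-0.0, 0.003, -1.0]]
force: [-0.5, 0.5, -0.1]
width: 0.085
grip_force: 0.0
```

```bash
python3 -m pendant '{"moves": [[-0.1,-0.1,-3.5,0,8.5],[-0.1,-0.1,-7,0,8.5],[-0.1,-0.1,-10.5,0,8.5],[-0.1,-0.1,-13.5,0,8.5],[-0.1,-0.1,-15.4,0,8.5]]}' |head -2
python3 -m pendant '{"moves": [[0,0,0,0,8.5],[0,0,0,0,4],[0,0,0,0,4],[0,0,0,0,4],[0,0,0,0,4]]}' |head -2
python3 -m pendant '{"moves": [[0,0,0,0,4],[0,0,0,0,4],[0,0,0,0,4],[0,0,0,0,4],[0,0,0,0,4]]}'
```

```text
time_s: 23.22
tcp_pos: [0.456, 0.0731, 0.194]
time_s: 23.63
tcp_pos: [0.4576, 0.0735, 0.1994]
time_s: 24.05
tcp_pos: [0.4577, 0.0735, 0.1993]
orientation: [[0.493, 0.87, 0.004], [0.87, -0.493, 0.002], [0.003, 0.002, -1.0]]
force: [0.3, -0.2, 5.6]
width: 0.0515
grip_force: 64.2
```

```bash
python3 -m pendant '{"moves": [[0,0,2,0,4],[0,0,5,0,4],[0,0,8,0,4],[0,0,11,0,4],[0,0,13,0,4]]}' |tail -2
python3 -m pendant '{"moves": [[3,-2.5,0,0.1,4],[6,-5,0,0.2,4],[9,-7.5,0,0.3,4],[12,-10,0,0.38,4],[15,-12.5,0,0.465,4]]}' |head -2
python3 -m pendant '{"moves": [[2,-1.9,0,0,4],[2,-1.9,0,0,4],[2,-1.9,0,0,4],[2,-1.9,0,0,4],[2,-1.9,0,0,4]]}' |head -2
python3 -m pendant '{"moves": [[0,0,0,0,4],[0,0,0,0,4],[0,0,0,0,4],[0,0,0,0,4],[0,0,0,0,4]]}'
```

```text
width: 0.051
grip_force: 63.4
time_s: 24.88
tcp_pos: [0.6022, -0.0477, 0.3272]
time_s: 25.3
tcp_pos: [0.6205, -0.0651, 0.3271]
time_s: 25.72
tcp_pos: [0.6213, -0.0664, 0.3278]
orientation: [[0.05, 0.999, 0.0], [0.999, -0.05, 0.0], [0.0, 0.0, -1.0]]
force: [0.4, 0.7, -2.1]
width: 0.051
grip_force: 63.3
```

```bash
python3 -m pendant '{"moves": [[0.65,-0.4,-3,0,4],[0.65,-0.4,-6,0,4],[0.65,-0.4,-9,0,4],[0.65,-0.4,-11,0,4],[0.65,-0.4,-11.7,0,4]]}' |head -2
python3 -m pendant '{"moves": [[0,0,-0.2,0,4],[0,0,-0.4,0,4],[0,0,-0.4,0,4],[0,0,-0.4,0,4],[0,0,-0.4,0,4]]}'
```

```text
time_s: 26.13
tcp_pos: [0.6261, -0.07, 0.2067]
time_s: 26.55
tcp_pos: [0.6288, -0.071, 0.2084]
orientation: [[0.05, 0.999, 0.003], [0.999, -0.05, -0.0], [0.0, 0.003, -1.0]]
force: [0.0, 0.7, -1.5]
width: 0.0506
grip_force: 63.4
```

```bash
python3 -m pendant '{"moves": [[0,0,-0.1,0,4],[0,0,-0.2,0,4],[0,0,-0.3,0,4],[0,0,-0.4,0,4],[0,0,-0.4,0,4]]}' |head -4
python3 -m pendant '{"moves": [[0,0,0,0,6],[0,0,0,0,7],[0,0,0,0,7.5],[0,0,0,0,7.5],[0,0,0,0,7.5]]}' |tail -2
python3 -m pendant '{"moves": [[0,0,2,0,7.5],[0,0,5,0,7.5],[0,0,9,0,7.5],[0,0,13,0,7.5],[0,0,15,0,7.5]]}' |head -2
python3 -m pendant '{"moves": [[-3.8,0.3,0,0,8.5],[-7.6,0.6,0,0,8.5],[-11.4,1,0,0,8.5],[-15,1.4,0,0,8.5],[-16.8,1.7,0,0,8.5]]}' |head -2
python3 -m pendant '{"moves": [[0,0,0,0,6],[0,0,0,0,6],[0,0,0,0,6],[0,0,0,0,6],[0,0,0,0,6]]}'
```

```text
time_s: 26.97
tcp_pos: [0.6283, -0.071, 0.2044]
orientation: [[0.05, 0.999, 0.0], [0.999, -0.05, 0.001], [0.001, 0.0, -1.0]]
force: [-3.1, 1.2, 7.7]
width: 0.075
grip_force: 0.0
time_s: 27.8
tcp_pos: [0.6292, -0.0719, 0.3577]
time_s: 28.22
tcp_pos: [0.4556, -0.0544, 0.3506]
time_s: 28.63
tcp_pos: [0.4612, -0.054, 0.3532]
orientation: [[0.051, 0.999, 0.001], [0.999, -0.051, -0.002], [-0.002, 0.001, -1.0]]
force: [0.5, 0.4, 0.9]
width: 0.0601
grip_force: 0.0
```

```bash
python3 -m pendant '{"moves": [[-0.1,0,-3.5,0,6],[-0.1,0,-7,0,6],[-0.1,0,-10.5,0,6],[-0.1,0,-13,0,6],[-0.1,0,-14,0,6]]}' |head -2
python3 -m pendant '{"moves": [[0,0,0,0,6],[0,0,0,0,2],[0,0,0,0,2],[0,0,0,0,2],[0,0,0,0,2]]}' |head -2
python3 -m pendant '{"moves": [[0,0,0,0,2],[0,0,0,0,2],[0,0,0,0,2],[0,0,0,0,2],[0,0,0,0,2]]}'
python3 -m pendant '{"moves": [[0,0,2,0,2],[0,0,5,0,2],[0,0,8,0,2],[0,0,11,0,2],[0,0,13,0,2]]}'
```

```text
time_s: 29.05
tcp_pos: [0.4578, -0.0539, 0.2089]
time_s: 29.47
tcp_pos: [0.46, -0.054, 0.2143]
time_s: 29.88
tcp_pos: [0.4601, -0.0541, 0.2143]
orientation: [[0.05, 0.999, 0.004], [0.999, -0.05, 0.001], [0.001, 0.004, -1.0]]
force: [-1.9, -0.4, 7.7]
width: 0.0287
grip_force: 59.2
time_s: 30.3
tcp_pos: [0.4593, -0.0543, 0.3449]
orientation: [[0.051, 0.999, 0.003], [0.999, -0.051, 0.001], [0.001, 0.003, -1.0]]
force: [-0.1, 1.0, -1.0]
width: 0.0283
grip_force: 59.6
```

Target is the −y compartment (619, −248): dx +15.9, dy −19.4.

```bash
python3 -m pendant '{"moves": [[2.5,-3,0,0,2],[5,-6,0,0,2],[7.5,-9,0,0,2],[10,-12,0,0,2],[12.5,-15,0,0,2]]}' |head -2
python3 -m pendant '{"moves": [[2,-2.5,0,0,2],[3.4,-4.4,0,0,2],[3.4,-4.4,0,0,2],[3.4,-4.4,0,0,2],[3.4,-4.4,0,0,2]]}' |head -2
python3 -m pendant '{"moves": [[0,0,0,0,2],[0,0,0,0,2],[0,0,0,0,2],[0,0,0,0,2],[0,0,0,0,2]]}'
python3 look.py 3
```

```text
time_s: 30.72
tcp_pos: [0.5851, -0.2039, 0.3426]
time_s: 31.13
tcp_pos: [0.6175, -0.247, 0.3422]
time_s: 31.55
tcp_pos: [0.6179, -0.2472, 0.3428]
orientation: [[0.049, 0.999, 0.0], [0.999, -0.049, 0.0], [0.0, 0.0, -1.0]]
force: [0.8, 0.3, -1.8]
width: 0.0283
grip_force: 59.7
```

View pics/scene3.png

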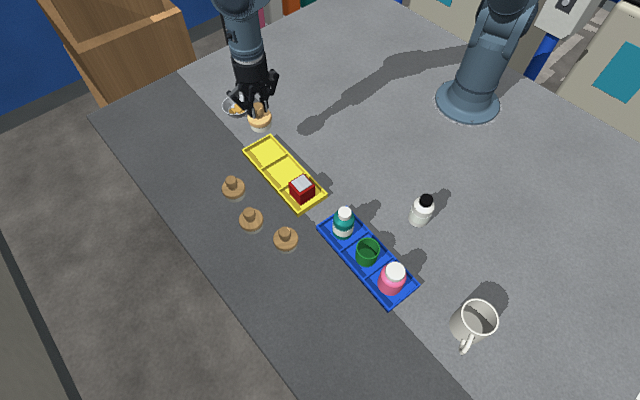

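Three items stand in the blue tray, at (343,221), (368,251) and (393,277). The tin is in the yellow tray at (302,188), and the brush is held level at (260,120).

```bash
python3 -m pendant '{"moves": [[0.1,-0.1,-3,0,2],[0.1,-0.1,-6,0,2],[0.1,-0.1,-9,0,2],[0.1,-0.1,-11,0,2],[0.1,-0.1,-11.7,0,2]]}' |head -2
python3 -m pendant '{"moves": [[0,0,-0.2,0,2],[0,0,-0.4,0,2],[0,0,-0.4,0,2],[0,0,-0.4,0,2],[0,0,-0.4,0,2]]}'
```

```text
time_s: 32.07
tcp_pos: [0.6174, -0.2474, 0.2214]
time_s: 32.48
tcp_pos: [0.6196, -0.2493, 0.2235]
orientation: [[0.05, 0.999, 0.003], [0.999, -0.05, -0.001], [-0.001, 0.003, -1.0]]
force: [-0.1, 0.5, -1.3]
width: 0.0283
grip_force: 59.8
```

```bash
python3 -m pendant '{"moves": [[0,0,-0.1,0,2],[0,0,-0.2,0,2],[0,0,-0.3,0,2],[0,0,-0.4,0,2],[0,0,-0.4,0,2]]}' |head -4
python3 -m pendant '{"moves": [[0,0,0,0,3.5],[0,0,0,0,5],[0,0,0,0,6],[0,0,0,0,6],[0,0,0,0,6]]}' |tail -2
python3 -m pendant '{"moves": [[0,0,2,0,6],[0,0,5,0,6],[0,0,9,0,6],[0,0,13,0,6],[0,0,15,0,6]]}' |head -2
python3 -m pendant '{"moves": [[-4,0,0,0,6],[-8,0,0,0,6],[-12,0,0,0,6],[-16,0,0,0,6],[-20,0,0,0,6]]}' |head -2
python3 -m pendant '{"moves": [[0,0,0,0,6],[0,0,0,0,6],[0,0,0,0,6],[0,0,0,0,6],[0,0,0,0,6]]}' |tail -2
python3 look.py 4 r
```

```text
time_s: 32.9
tcp_pos: [0.6192, -0.2493, 0.2195]
orientation: [[0.05, 0.999, 0.001], [0.999, -0.05, 0.001], [0.001, 0.001, -1.0]]
force: [-2.3, 1.7, 6.9]
width: 0.0603
grip_force: 0.0
time_s: 33.73
tcp_pos: [0.6197, -0.2502, 0.373]
time_s: 34.15
tcp_pos: [0.4171, -0.2489, 0.367]
width: 0.0602
grip_force: 0.0
scene h0.074 rect c(619,-248) sz(27,25) a55 mean [ 620. -247.] n 72 rgb [225 191 134]
scene h0.068 rect c(631,-69) sz(47,45) a2 mean [630. -69.] n 210 rgb [162  60  46]
scene h0.069 rect c(763,-195) sz(27,26) a2 mean [ 763. -194.] n 84 rgb [162 135  95]
scene h0.102 rect c(449,182) sz(29,30) a51 mean [449. 182.] n 122 rgb [176 179 173]
scene h0.107 rect c(623,81) sz(33,28) a47 mean [624.  82.] n 131 rgb [110 153 148]
scene h0.070 rect c(782,-87) sz(28,27) a52 mean [784. -86.] n 101 rgb [163 136  96]
scene h0.069 rect c(750,13) sz(28,28) a14 mean [751.  14.] n 111 rgb [163 136  96]
scene h0.062 rect c(628,171) sz(54,54) a46 mean [628. 171.] n 107 rgb [ 42 108  57]
scene h0.096 rect c(636,255) sz(41,41) a51 mean [636. 256.] n 291 rgb [230 149 177]
scene h0.087 rect c(575,435) sz(75,
[... 536 characters left out ...]
255.] n 199 rgb [150 127 132]
top h0.062 rect c(627,171) sz(52,54) a1 mean [626. 171.] n 74 rgb [35 74 51]
top h0.086 rect c(574,434) sz(74,75) a67 mean [575. 435.] n 160 rgb [87 85 82]
top h0.107 rect c(621,80) sz(30,30) a29 mean [621.  81.] n 113 rgb [ 65  90 100]
top h0.068 rect c(629,-68) sz(44,46) a87 mean [629. -70.] n 215 rgb [134 120 119]
top h0.073 rect c(617,-249) sz(26,27) a70 mean [ 618. -249.] n 91 rgb [168 140 100]
top h0.102 rect c(446,181) sz(30,29) a47 mean [447. 181.] n 127 rgb [112 109 107]
top blue c(626,167) sz(267,100) a86.4 floor z 0.004314092808452186 rim 0.021441828224749885
top yellow c(623,-162) sz(259,95) a87.3 floor z 0.004543786305347131 rim 0.019421002389110816
```

View pics/scene4.png

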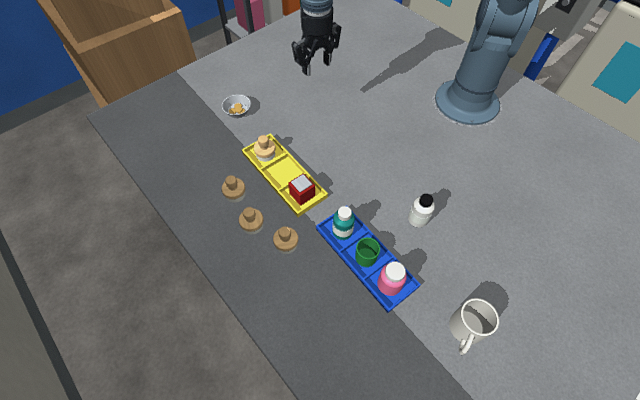

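View pics/top4.png

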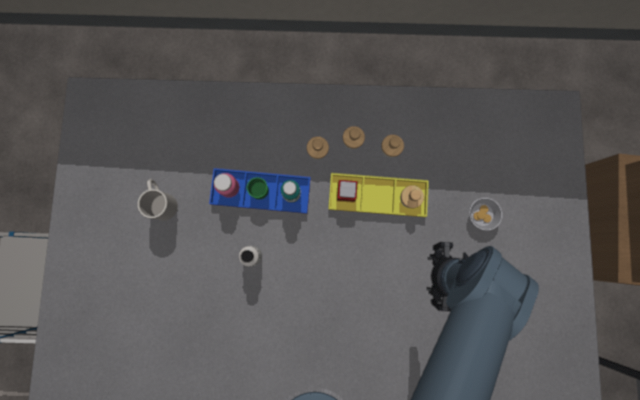

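All five items stand upright at floor height, each in its own compartment: the blue tray's at top-view (226,185), (258,188) and (290,190), the yellow tray's at (347,190) and (412,197). The bleach, dish and mug haven't moved, and the arm is clear.

```bash
python3 -c "
from rig import robot
print(robot.hand_in())"
```

```text
the job is handed in; nothing more can be done
None
```

Both laundry kits are made up and the job is handed in at about 34 s: all five items stand upright in their own compartments, and the final pictures show the bleach, dish and mug where they were.

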